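Comb loose tubes into a grooved tray

ROBOT

A 6-joint arm with a two-finger parallel gripper is mounted at the origin on a cart in front of the work surface, level with it; the furniture and walls round the work are solid. World frame = base frame: x ahead of the robot, y to its left, z up, the work surface at z = 0. Lengths are in m, angles in rad, forces in N, time in s.
With the tool pointing down it reaches from about 0.25 to 0.725 m from the base axis. Payload 4 kg.
Tool frame: the origin (TCP) lies on the centre line of the jaws, within the pads' length; the fingertips stand ahead of it and the grasp point (between the pads) lies 3 mm ahead of it (bot.tcp_to_tips is the z of the fingertips in the tool frame, in m); z points along the fingers, y is the line along which they close (so a half turn about z gives the same grasp; the last joint's range is limited). The gripper opens to 85 mm and grips with 20 to 120 N. Pads are 22 mm wide; open, the fingers measure 114 mm over their backs; the gripper's body (76 mm by 85 mm) begins 54 mm behind the grasp point. The pads swing forward as they close: fully open they stand 13 mm farther back than shut.
Start: joints at [-1.269, 0.241, 0.005, 1.335, 0, 1.571], TCP at [0.149, -0.477, 0.253] pointing down, gripper open.
Joint ranges: [-2.72, 2.72], [-1.05, 1.87], [-1.09, 1.28], [-1.99, 2.15], [-1.42, 1.44], [-3.14, 3.14]. Speed limits (rad/s): [2.79, 2.79, 3.14, 3.14, 3.14, 3.14].

INTERFACE

Orientations are given as a unit quaternion [x, y, z, w].
In Python, from workcell import telemetry, camera, camera_params, ticket, boxes_of, cut_out, spot_point, bot gives the robot as it stands.
- The arm moves only by the shell command python3 -m creep 'ROWS'. ROWS is text: rows parted by semicolons, each of 5 numbers parted by spaces: the opening, from 0 (shut) to 1 (fully open), then the shift along the tool's x, y, z in units of 150 mm (1.0 is 150 mm), then the turn about the tool's z in units of 180 degrees (1.0 is 180 degrees). In form: claw x y z turn; .... A call has 1 to 12 rows; each row is the pose to reach, as a shift and turn from the pose commanded when the call began, along the tool's axes at that moment, turning the shorter way round; what a row does not reach only later rows make up. A row lasts 1/8 s, in which the tool goes at most 62.5 mm and 10.7 degrees, less where a joint would pass 70% of its speed; a pose out of reach is approached as far as the arm can. A call with a number of a shift or a turn outside -1 to 1 is refused whole. A call with a gripper value outside its range is refused whole. The fingers move at their own pace and stop on an object; the grip force is fixed at half the most. Time passes only in rows, so rows that repeat a pose let the fingers close. It gives the time, the measured TCP pose, the force, the opening and the grip force at its end, in the units of the state.
- telemetry.get_obs(): the state, without advancing time (a new reading comes with each control period).
- camera(name): name is "side" or "top"; returns the picture (480x640x3 uint8, red, green, blue); there is no depth.
- camera_params(name): a dict with "camera_matrix" (3x3 intrinsics, pixels), "eye" and "attitude" of the camera in the world. Camera axes: x right, y down, z forward; pixel columns grow to the right and rows downward; lengths in m; the calibration is good to about 2 mm. A picture is of the moment at which its call begins. camera_params takes no time and is no camera call.
- ticket.job_done(): hands the job in; it is judged then, once.
Trained networks look in the newest picture that a camera, given by its name, has taken for a name from the list of things; names that differ only in an ending like _2 or _b are one class to them, and where a whole thing is asked for, a point or a joint stands for the part that bears it (a point fixed in the world has none). Each returns a list of dicts, best first, with "conf" (0 to 1); they miss things now and then, are a little off and sometimes report something else, mostly with a low value. They report only what shows in the picture. A call takes as long as a camera call.
- boxes_of(thing, camera): "at" ([x, y, z] in m, in world coordinates, good to about 4 mm: the middle of the surface that is visible of it).
- cut_out(thing, camera): "pixels" (480x640 bool, what is visible of it).
- spot_point(thing, camera): "at" ([x, y, z] in m, in world coordinates, good to about 4 mm: a listed point, or the origin of a listed thing).
The state is a dict: "clock": time; "joint_pos": joint angles; "joint_vel": joint speeds; "tau": joint torques, N m; "eef_pos": TCP position; "tool_rot": TCP orientation; "ft_force": force on the tool from outside, world axes, zero at the start; "ft_torque": the same for the moment, N m; "grip_width": finger opening in m; "grasp_force": force on a finger pad.
Only numpy, scipy, OpenCV 4.12 (cv2) and the standard library are available. Lean on these libraries where they do the work, as an engineer would, in place of code of your own. Each camera call takes 0.05 s, during which the arm holds its last target. There are 200 camera calls.

TASK

The five handle tubes for the next assembly lie criss-cross in the blue grooved tray. Take the rake from its stand and comb them straight, so that each lies down in a groove of its own, then hang the rake back in its stand. Move the tubes with the rake only, not with the fingers, and leave the other things on the bench where they are.

Things in the scene. Friction and masses are not known exactly. Their poses are not given: they have to be found in the camera images.
- tray: blue tray fixed to the bench, 182 (x) by 204 mm (y), walls 5 mm thick and 32 mm high all round. Origin: centre of its underside, z up. Seven grooves run along x, centred at y = -84, -56, -28, 0, 28, 56, 84 mm, parted by six ridges at y = -70, -42, -14, 14, 42, 70 mm. A tube down in a groove has its axis 13 mm above the bench, one lying across the ridges 23 mm, one on top of others 37 mm.
- tray_mid (a point): middle of the tray at the height of the ridge crests (tray x = y = 0, 16 mm above the bench); axes as the tray's. The ridges have sharp 90 degree crests and sloping sides, so a tube turned nearly parallel slides down into its groove; floor 6 mm above the bench.
- rake: rake, about 0.3 kg: aluminium bar 14 x 204 x 18 mm along its y, six steel pins below (6 mm thick, tapered ends, 40 mm long, at y = -70 to 70 mm, 28 mm apart like the tray's ridges). Origin: middle of the row of pin tips, z up; bar at z = 40 to 58 mm. The pins run 2 to 3 mm above the crests, one over each ridge, with the tubes between them.
- rake_grip (a point): centre of the rake's black grip, 87 mm above the pin tips; flat-sided block 24 mm thick (x), 100 mm long (y), 34 mm high: grasp it across x from above. Let the pins down at the middle of the tray's length, where they fit between the tubes, and comb outward to each end (to about 65 mm); started at an end wall they shove the tubes crosswise.
- rake_stand: grey stand fixed to the bench, base 64 (x) by 212 mm (y). Two posts (y = -89 and 89 mm, 14 mm thick) have notches open to above that take the rake's bar: floor 62 mm above the bench, 17 mm wide there, 27 mm at the top (82 mm). Origin: centre of its underside, z up. The parked rake's origin is 22 mm above this origin, y axes parallel.
- side_cutters: blue-handled side cutters, 106 mm long, 10 mm high, lying on the bench; origin under the middle. Leave alone.
- clamp_b: black phone clamp, 94 x 58 x 28 mm, lying on the bench; origin under its middle. Leave alone.
- film_tape: roll of brown film tape, 73 mm diameter, 19 mm high; origin under its centre. Leave alone.
- driver_red: red precision screwdriver, 144 mm long, 15 mm high; origin under its middle. Leave alone.
- tube_0: aluminium tube, 14 mm diameter and 150 mm long with rounded black end plugs, 50 g; origin on its axis at mid length, x along the axis (it may roll about x). At the start it lies askew across the ridges, under others. Its middle is then within a few mm of the centre line of the groove at tray y = -56 mm.
- tube_1: aluminium tube, 14 mm diameter and 150 mm long with rounded black end plugs, 50 g; origin on its axis at mid length, x along the axis (it may roll about x). At the start it lies askew across the ridges, under others. Its middle is then within a few mm of the centre line of the groove at tray y = 0 mm.
- tube_2: aluminium tube, 14 mm diameter and 150 mm long with rounded black end plugs, 50 g; origin on its axis at mid length, x along the axis (it may roll about x). At the start it lies askew across the ridges, under others. Its middle is then within a few mm of the centre line of the groove at tray y = 56 mm.
- tube_3: aluminium tube, 14 mm diameter and 150 mm long with rounded black end plugs, 50 g; origin on its axis at mid length, x along the axis (it may roll about x). At the start it lies askew on top of two of the tubes below. Its middle is then within a few mm of the centre line of the groove at tray y = -28 mm.
- tube_4: aluminium tube, 14 mm diameter and 150 mm long with rounded black end plugs, 50 g; origin on its axis at mid length, x along the axis (it may roll about x). At the start it lies askew on top of two of the tubes below. Its middle is then within a few mm of the centre line of the groove at tray y = 28 mm.

How it is judged:
By the outcome, as a careful person would: the job done as asked, in the order asked, and still so for the second after the job is handed in, with the robot touching nothing.
It also fails if it takes over 64 s, if anything falls off the work surface, if the arm or the gripper's body presses on something with over 40 N, if the wrist force passes 120 N, or if a joint passes its speed limit or range.

## Working session

There is one attempt and no reset: what is moved stays moved. The work goes in short steps, Python scripts to look and compute and a shell command to move; the robot and the scene stay as the last step left them, time stands still between calls to the robot, and variables do not carry over. Pictures are saved under pics/ and viewed, at most 10 in all, crops included, and the job is handed in when it is done.

```bash
mkdir -p pics
cat > h.py <<'E'
import numpy as np, cv2
from scipy.spatial.transform import Rotation as R
from workcell import telemetry, camera, camera_params, ticket, boxes_of, cut_out, spot_point, bot
def P(c):
    p=camera_params(c); K=np.array(p["camera_matrix"]); e=np.array(p["eye"]); a=np.array(p["attitude"])
    M=R.from_quat(a).as_matrix() if a.size==4 else a
    return K,e,M
def proj(c,X):
    K,e,M=P(c); q=K@(M.T@(np.array(X)-e)); return q[:2]/q[2]
def ray(c,u,v):
    K,e,M=P(c); d=M@np.linalg.solve(K,[u,v,1]); return e,d
def at_z(c,u,v,z):
    e,d=ray(c,u,v); return e+d*(z-e[2])/d[2]
def tool():
    s=telemetry.get_obs(); return np.array(s["eef_pos"]),R.from_quat(s["tool_rot"]),s
E
python3 - <<'E'
from h import *
np.set_printoptions(precision=4,suppress=True)
for c in("top","side"):
    im=camera(c); cv2.imwrite(f"pics/{c}0.png",im[:,:,::-1])
    print(c,camera_params(c))
    for t in("rake_grip","rake","rake_stand","tray","tray_mid"):
        print(t,[(np.array(d["at"]),round(d["conf"],2)) for d in spot_point(t,c)[:2]])
p,r,s=tool(); print(p,r.as_matrix(),s["clock"],bot.tcp_to_tips)
E
```

```text
top {'camera_matrix': array([[602.7072,   0.    , 325.529 ],
       [  0.    , 602.7072, 244.7895],
       [  0.    ,   0.    ,   1.    ]]), 'eye': array([0.2275, 0.1105, 1.5281]), 'attitude': array([-0.6903,  0.7147, -0.0828,  0.0768])}
rake_grip [(array([ 0.4621, -0.1607,  0.108 ]), 0.66)]
rake [(array([ 0.466 , -0.1593,  0.0229]), 0.59)]
rake_stand [(array([ 0.4694, -0.1539, -0.0003]), 0.87)]
tray [(array([ 0.518 ,  0.2175, -0.002 ]), 0.59), (array([0.5208, 0.2169, 0.0259]), 0.53)]
tray_mid [(array([0.5148, 0.2186, 0.0166]), 0.94)]
side {'camera_matrix': array([[566.7824,   0.    , 318.2631],
       [  0.    , 566.7824, 249.3034],
       [  0.    ,   0.    ,   1.    ]]), 'eye': array([0.4549, 1.2297, 0.972 ]), 'attitude': array([-0.0484,  0.8967, -0.4399,  0.0115])}
rake_grip [(array([ 0.4649, -0.1602,  0.1104]), 0.59)]
rake [(array([ 0.4644, -0.1614,  0.0256]), 0.81)]
rake_stand [(array([ 0.4643, -0.1586, -0.0019]), 0.94), (array([0.5222, 0.1638, 0.0218]), 0.33)]
tray [(array([0.5138, 0.215 , 0.0012]), 0.87)]
tray_mid [(array([0.5164, 0.2173, 0.0178]), 0.58)]
[ 0.1486 -0.4774  0.2533] [[ 0.9548  0.2972 -0.    ]
 [ 0.2972 -0.9548 -0.    ]
 [-0.      0.     -1.    ]] 0.6 0.022
```

View pics/top0.png

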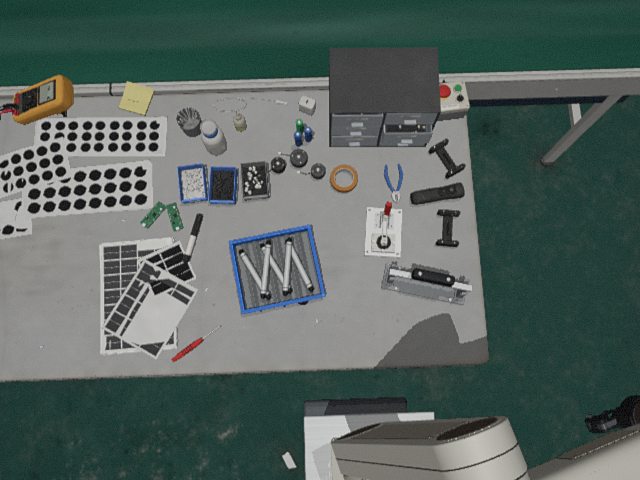

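View pics/side0.png

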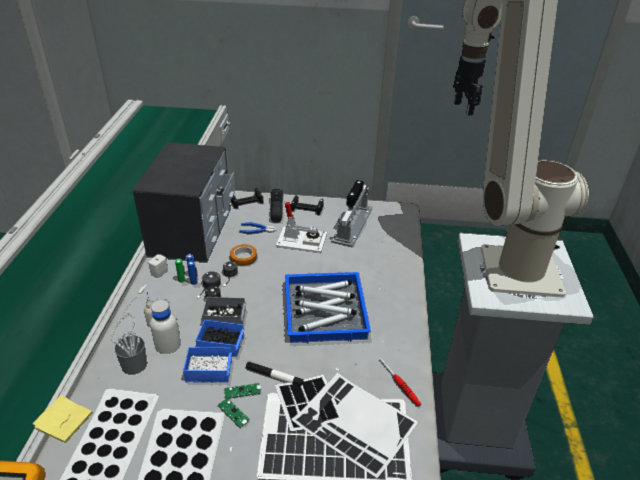

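The top picture shows the tray near (277,268) with five crisscross tubes, and the rake in its stand near (428,283), slightly yawed. The side picture agrees, with the tray at (327,307) and the stand at (350,213). Next I fit the yaws and positions.

```bash
cat > fit.py <<'E'
from h import *
from scipy.optimize import minimize
def box(x0,x1,y0,y1,z0,z1): return np.array([[a,b,c] for a in(x0,x1) for b in(y0,y1) for c in(z0,z1)])
TRAY=[box(-.091,.091,-.102,.102,0,.032)]
RAKE=[box(-.007,.007,-.102,.102,.040,.058),box(-.012,.012,-.05,.05,.07,.104),box(-.007,.007,-.02,.02,.058,.07)]
def sil(c,parts,q,z0,S=4):
    K,e,M=P(c); m=np.zeros((480*S,640*S),np.uint8); r=R.from_euler('z',q[2]).as_matrix()
    for b in parts:
        X=b@r.T+[q[0],q[1],z0]; u=(X-e)@M@K.T; u=(u[:,:2]/u[:,2:]+.5)*S
        cv2.fillConvexPoly(m,cv2.convexHull(np.round(u).astype(np.int32)),1)
    return cv2.resize(m.astype(np.float32),(640,480),interpolation=cv2.INTER_AREA)
def fit(parts,masks,q0,z0,zfree=False):
    def cost(v):
        q=[v[0]/100,v[1]/100,v[2]/10]; z=z0+(v[3]/100 if zfree else 0)
        return sum(np.abs(sil(c,parts,q,z)-m).sum()/m.sum() for c,m in masks.items())
    v0=[q0[0]*100,q0[1]*100,q0[2]*10]+([0] if zfree else [])
    n=len(v0); r=minimize(cost,v0,method='Nelder-Mead',options=dict(initial_simplex=np.vstack([v0]+[np.array(v0)+.8*np.eye(n)[i] for i in range(n)]),xatol=.003,fatol=1e-4,maxiter=250))
    v=r.x; return np.array([v[0]/100,v[1]/100,v[2]/10]),z0+(v[3]/100 if zfree else 0),r.fun
E
python3 - <<'E'
from fit import *
np.set_printoptions(precision=4,suppress=True)
mt={};mr={}
for c in("top","side"):
    im=camera(c); hsv=cv2.cvtColor(im,cv2.COLOR_RGB2HSV)
    t=cut_out("tray",c); r=cut_out("rake",c); print(c,t[0]["conf"],r[0]["conf"],t[0]["pixels"].sum(),r[0]["pixels"].sum())
    ys,xs=np.nonzero(t[0]["pixels"]); h=np.zeros((480,640),np.uint8)
    cv2.fillConvexPoly(h,cv2.convexHull(np.c_[xs,ys].astype(np.int32)),1); mt[c]=h.astype(np.float32)
    mr[c]=r[0]["pixels"].astype(np.float32)
    v=im.copy(); v[t[0]["pixels"]]=[255,0,0]; v[r[0]["pixels"]]=[0,255,0]
    np.save(f"m_{c}.npy",v)
for d in (0,.2):
    print("tray",fit(TRAY,mt,[.516,.217,d],0)); 
for k in(["top"],["side"],["top","side"]):
    print("tray",k,fit(TRAY,{c:mt[c] for c in k},[.516,.217,.05],0)[::2])
    print("rake",k,fit(RAKE,{c:mr[c] for c in k},[.465,-.16,-.15],.022)[::2])
print("rake z free",fit(RAKE,mr,[.465,-.16,-.15],.022,True))
a=np.load("m_top.npy")[210:330,210:490]; b=np.load("m_side.npy")[160:360,250:390]
A=cv2.resize(a,None,fx=2.5,fy=2.5,interpolation=0); cv2.imwrite("pics/m.png",A[:,:,::-1])
E
```

```text
top 0.67 0.76 5169 821
side 0.55 0.94 3794 485
tray (array([0.5157, 0.2203, 0.1912]), 0, np.float64(0.16607452929019928))
tray (array([0.5154, 0.22  , 0.1936]), 0, np.float64(0.16576558351516724))
tray ['top'] (array([0.516 , 0.2203, 0.179 ]), np.float64(0.10558883100748062))
rake ['top'] (array([ 0.4663, -0.1601, -0.241 ]), np.float64(0.10132460296154022))
tray ['side'] (array([0.5154, 0.2202, 0.1821]), np.float64(0.0594351626932621))
rake ['side'] (array([ 0.4646, -0.1529, -0.2352]), np.float64(0.17590206861495972))
tray ['top', 'side'] (array([0.5156, 0.22  , 0.1923]), np.float64(0.16766634583473206))
rake ['top', 'side'] (array([ 0.466 , -0.1591, -0.2248]), np.float64(0.3522678017616272))
rake z free (array([ 0.4669, -0.1628, -0.2351]), np.float64(0.014082985281877793), np.float64(0.3050841689109802))
```

View pics/m.png

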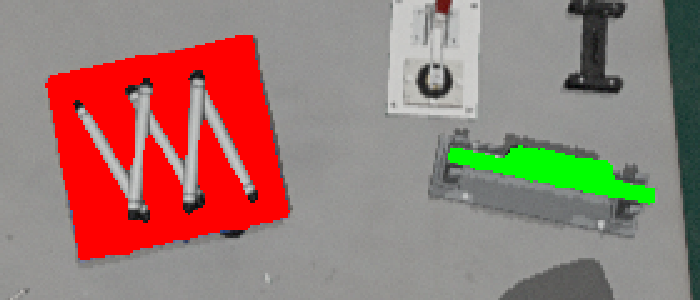

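The masks cover the tray and rake cleanly in the top view. Rake: (0.466, -0.160), yaw -0.238, grip z about 0.109. Tray: (0.5157, 0.220), yaw about 0.185. Moving above the grip.

```bash
python3 -m creep '1 0.3 -0.15 0 0; 1 0.7 -0.35 0 0; 1 1 -0.5 0 0; 1 1 -0.5 0 0' | tail -3
python3 -m creep '1 0.3 -0.15 0 0; 1 0.7 -0.35 0 0; 1 1 -0.5 0 0; 1 1 -0.5 0 0' | tail -3
python3 -m creep '1 0.25 -0.15 0.1 -0.055; 1 0.5 -0.3 0.2 -0.11; 1 0.65 -0.39 0.3 -0.165; 1 0.65 -0.39 0.35 -0.22; 1 0.65 -0.39 0.35 -0.275; 1 0.65 -0.39 0.35 -0.328; 1 0.65 -0.39 0.35 -0.328; 1 0.65 -0.39 0.35 -0.328' | tail -3
cat > go.py <<'E'
# shift/turn in tool units from the current pose to TCP (x,y,z) and tool-x angle a
import sys; from h import *
x,y,z,a=map(float,sys.argv[1:5]); p,r,s=tool(); M=r.as_matrix()
t=np.arctan2(M[1,0],M[0,0]); da=(a-t+np.pi)%(2*np.pi)-np.pi
print("at",p.round(4),"ang",round(t,4),"tilt",M[:,2].round(4),"clk",s["clock"],"w",s["grip_width"],"F",np.round(s["ft_force"],1))
print("units",((M.T@(np.array([x,y,z])-p))/.15).round(4),"turn",round(-da/np.pi,4))
E
python3 go.py 0.466 -0.160 0.112 1.333
```

```text
ft_force: [-0.3, -0.6, -1.0]
grip_width: 0.0857
grasp_force: 0.0
ft_force: [-1.0, -0.7, -0.6]
grip_width: 0.0855
grasp_force: 0.0
ft_force: [0.1, -0.9, -0.0]
grip_width: 0.0855
grasp_force: 0.0
at [ 0.4658 -0.1612  0.2008] ang 1.3283 tilt [-1.e-04 -2.e-04 -1.e+00] clk 2.9 w 0.0855146682118741 F [ 0.1 -0.9 -0. ]
units [ 0.0083 -0.0007  0.5923] turn -0.0015
```

```bash
python3 -m creep '1 0.008 0 0.2 -0.001; 1 0.008 0 0.4 -0.001; 1 0.008 0 0.59 -0.001; 1 0.008 0 0.59 -0.001; 0.5 0.008 0 0.59 -0.001; 0 0.008 0 0.59 -0.001; 0 0.008 0 0.59 -0.001; 0 0.008 0 0.59 -0.001; 0 0.008 0 0.59 -0.001; 0 0.008 0 0.59 -0.001' | tail -8; python3 go.py 0.466 -0.160 0.112 1.333
```

```text
clock: 4.15
eef_pos: [0.4664, -0.1591, 0.1131]
tool_rot: [0.785, 0.619, 0.0, 0.0]
ft_force: [-2.1, 0.9, 5.7]
grip_width: 0.0237
grasp_force: 59.4
at [ 0.4664 -0.1591  0.1131] ang 1.3347 tilt [ 5.e-04 -3.e-04 -1.e+00] clk 4.15 w 0.023719289469735165 F [-2.1  0.9  5.7]
units [-0.0067 -0.0014  0.0073] turn 0.0005
```

```bash
python3 -m creep '0 0 0 -0.1 0; 0 0 0 -0.3 0; 0 0 0 -0.6 0; 0 0 0 -0.6 0; 0 0 0 -0.6 0' | tail -5; python3 go.py 0.5157 0.220 0.203 1.756
```

```text
eef_pos: [0.4662, -0.1589, 0.202]
tool_rot: [0.785, 0.619, -0.0, -0.0]
ft_force: [0.3, -0.7, -4.0]
grip_width: 0.0231
grasp_force: 59.5
at [ 0.4662 -0.1589  0.202 ] ang 1.3355 tilt [-4.e-04  2.e-04 -1.e+00] clk 4.775 w 0.02310926373379083 F [ 0.3 -0.7 -4. ]
units [ 2.5331 -0.2676 -0.0061] turn -0.1338
```

```bash
python3 -m creep '0 0.25 -0.03 0 0; 0 0.5 -0.06 0 0; 0 0.75 -0.09 0 0; 0 1 -0.12 0 0; 0 1 -0.12 0 0' | tail -4
python3 -m creep '0 0.25 -0.03 0 -0.03; 0 0.5 -0.06 0 -0.06; 0 0.75 -0.09 0 -0.09; 0 1 -0.12 0 -0.12; 0 1 -0.12 0 -0.134; 0 1 -0.12 0 -0.134; 0 1 -0.12 0 -0.134' | tail -4; python3 go.py 0.5157 0.220 0.203 1.756
```

```text
tool_rot: [0.784, 0.621, -0.001, -0.001]
ft_force: [-0.6, -0.6, -3.5]
grip_width: 0.0236
grasp_force: 59.2
tool_rot: [0.639, 0.769, -0.001, -0.0]
ft_force: [0.8, 0.3, -3.3]
grip_width: 0.0234
grasp_force: 59.4
at [0.501  0.1401 0.2015] ang 1.7545 tilt [-1.7e-03 -7.0e-04 -1.0e+00] clk 6.275 w 0.023436715911607064 F [ 0.8  0.3 -3.3]
units [ 0.5056  0.1934 -0.0105] turn -0.0005
```

```bash
python3 -m creep '0 0.25 0.1 0 0; 0 0.5 0.19 0.1 0; 0 0.506 0.193 0.28 0; 0 0.506 0.193 0.28 0; 0 0.506 0.193 0.28 0' | tail -4; python3 go.py 0.5157 0.220 0.109 1.756
python3 - <<'E'
from fit import *
np.set_printoptions(precision=4,suppress=True)
p,r,s=tool(); z=p[2]-.091
im=camera("top");a=camera("side")
cv2.imwrite("pics/h.png",np.hstack([cv2.resize(im[200:340,200:360],(400,350)),cv2.resize(a[210:350,260:420],(400,350))])[:,:,::-1])
for c in("top","side"):
    for t in("rake","rake_grip","tray_mid"): print(c,t,[(np.array(d["at"]),round(d["conf"],2)) for d in spot_point(t,c)[:1]])
d=cut_out("rake","side"); print(d[0]["conf"])
m=d[0]["pixels"].astype(np.float32); PINS=[box(-.003,.003,y-.003,y+.003,.0,.04) for y in np.arange(-.07,.071,.028)]
print(fit(RAKE,{"side":m},[p[0],p[1],.185],z)); print(fit(RAKE+PINS,{"side":m},[p[0],p[1],.185],z))
E
```

```text
tool_rot: [0.639, 0.769, 0.0, 0.0]
ft_force: [1.4, -0.9, -2.6]
grip_width: 0.023
grasp_force: 59.3
at [0.5162 0.2203 0.1609] ang 1.7549 tilt [ 3.e-04 -0.e+00 -1.e+00] clk 6.9 w 0.02303164252997908 F [ 1.4 -0.9 -2.6]
units [-0.0012 -0.0037  0.3462] turn -0.0004
top rake []
top rake_grip [(array([ 0.7395, -0.1039, -0.0018]), 0.32)]
top tray_mid []
side rake []
side rake_grip [(array([0.5159, 0.2217, 0.1589]), 0.93)]
side tray_mid [(array([0.515 , 0.2177, 0.0172]), 0.68)]
0.58
(array([0.5163, 0.2276, 0.1575]), np.float64(0.06993603599120504), np.float64(0.2681107819080353))
(array([0.5149, 0.2304, 0.1454]), np.float64(0.06993603599120504), np.float64(0.2955729067325592))
```

View pics/h.png

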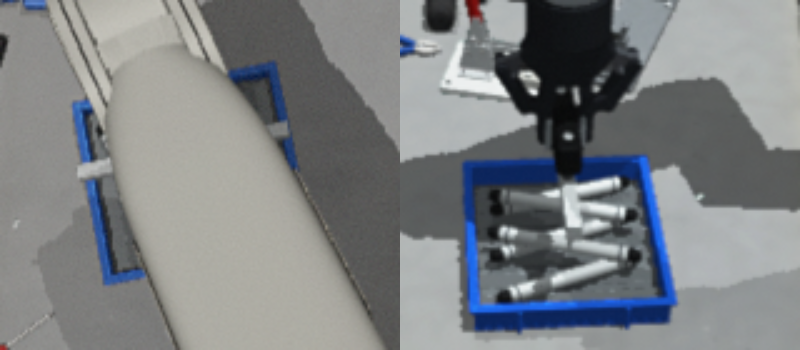

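The top crop shows the bar ends on both sides of the arm at crop (78,171) and (290,129). In the side crop the bar is over the middle of the tubes at (572,215). Next I refine the tray yaw and the bar-to-tray alignment.

Run:
```python
from fit import *
np.set_printoptions(precision=4,suppress=True)
for c in("top","side"):
    im=cv2.imread(f"pics/{c}0.png"); hsv=cv2.cvtColor(im,cv2.COLOR_BGR2HSV)
    b=cv2.inRange(hsv,(100,140,60),(125,255,255)); u,v=proj(c,[.516,.22,.02]).astype(int)
    k=np.zeros_like(b); k[v-65:v+65,u-65:u+65]=1; b*=k
    n,l,st,_=cv2.connectedComponentsWithStats((b>0).astype(np.uint8)); i=1+st[1:,4].argmax()
    ys,xs=np.nonzero(l==i); h=np.zeros((480,640),np.uint8); cv2.fillConvexPoly(h,cv2.convexHull(np.c_[xs,ys].astype(np.int32)),1)
    for d in(.16,.2): print(c,fit(TRAY,{c:h.astype(np.float32)},[.516,.22,d],0)[::2])
# bar ends, top view
p,r,s=tool(); zt=p[2]-.091+.058; print("bar top z",zt)
im=camera("top"); cv2.imwrite("pics/b.png",np.hstack([cv2.resize(im[250:286,222:258],(400,400),interpolation=0),cv2.resize(im[234:270,296:332],(400,400),interpolation=0)])[:,:,::-1])
f=RAKE[0]; 
for yaw in(.184,):
    q=R.from_euler('z',yaw).as_matrix()
    for y in(-.102,.102): print([proj("top",q@[x,y,0]+[p[0],p[1],zt]) for x in(-.007,.007)])
```

```text
top (array([0.5155, 0.2187, 0.1745]), np.float64(0.07131673395633698))
top (array([0.5166, 0.2177, 0.1784]), np.float64(0.07132652401924133))
side (array([0.5177, 0.2209, 0.2104]), np.float64(0.059374429285526276))
side (array([0.5166, 0.2194, 0.1944]), np.float64(0.05800556764006615))
bar top z 0.12766049812315627
[array([314.6164, 254.0316]), array([313.3609, 248.4172])]
[array([230.0808, 272.3506]), array([228.9969, 266.6542])]
```

View pics/b.png

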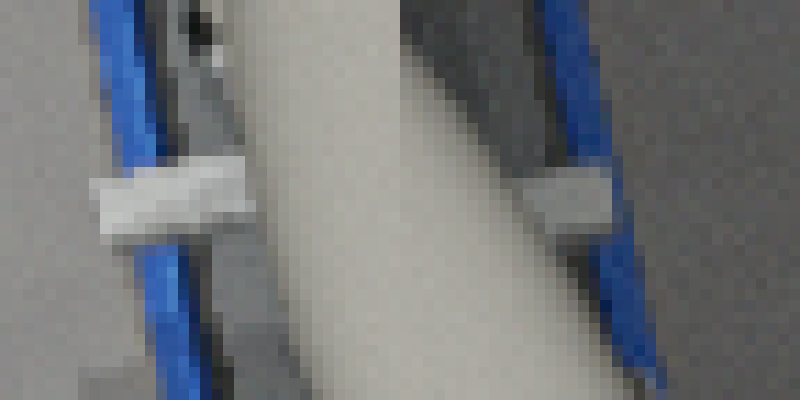

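Run:
```python
from h import *
np.set_printoptions(precision=4,suppress=True)
p,r,s=tool(); zt=p[2]-.033
B=[(at_z("top",229.6,265.5,zt)+at_z("top",230.5,270.7,zt))/2,(at_z("top",314.6,248.4,zt)+at_z("top",314.6,254.7,zt))/2]
T=[at_z("top",233.1,268,.032),at_z("top",315.1,251.5,.032)]
yd=np.array([-np.sin(.181),np.cos(.181),0]); xd=np.array([np.cos(.181),np.sin(.181),0])
for n,X in(("bar",B),("tray",T)): print(n,*X,"len",np.linalg.norm(X[0]-X[1]),"yaw",np.arctan2(*((X[1]-X[0])[:2]*[1,-1])),"mid y'",(X[0]+X[1])@yd/2)
print("tcp y'",p@yd, "bar mid x'",(B[0]+B[1])@xd/2,"tcp x'",p@xd, "tray centre est y'",np.array([.516,.2190,0])@yd)
```

```text
bar [0.5007 0.3201 0.1275] [0.5339 0.1193 0.1275] len 0.20352120865383194 yaw 0.16366907292124636 mid y' 0.12298549346638456
tray [0.5193 0.3267 0.032 ] [0.5548 0.1186 0.032 ] len 0.21109344877528746 yaw 0.16904195568526934 mid y' 0.12233892874360189
tcp y' 0.12453923969343753 bar mid x' 0.5483671207893782 tcp x' 0.547285399658915 tray centre est y' 0.12253557656071024
```

```bash
python3 -m creep '0 -0.003 0 0.08 -0.0025; 0 -0.003 0 0.14 -0.0025; 0 -0.003 0 0.2 -0.0025; 0 -0.003 0 0.2 -0.0025' | tail -5
python3 -m creep '0 0 0 0.05 0; 0 0 0 0.1 0; 0 0 0 0.14 0; 0 0 0 0.14 0' | tail -5; python3 go.py 0.5157 0.220 0.1095 1.763
```

```text
eef_pos: [0.5151, 0.2203, 0.1289]
tool_rot: [0.636, 0.772, -0.001, -0.001]
ft_force: [-0.7, -0.3, -3.1]
grip_width: 0.0236
grasp_force: 59.5
eef_pos: [0.5155, 0.2204, 0.1086]
tool_rot: [0.636, 0.772, -0.001, -0.0]
ft_force: [-0.8, -0.8, -2.4]
grip_width: 0.0231
grasp_force: 59.5
at [0.5155 0.2204 0.1086] ang 1.7642 tilt [-1.4e-03 -6.0e-04 -1.0e+00] clk 8.4 w 0.023080507140290737 F [-0.8 -0.8 -2.4]
units [-0.0029  0.001  -0.0063] turn 0.0004
```

```bash
python3 -m creep '0 0 0.036 0 0; 0 0 0.072 0 0; 0 0 0.108 0 0; 0 0 0.144 0 0; 0 0 0.18 0 0; 0 0 0.216 0 0' | tail -5;python3 -m creep '0 0 0.036 0 0; 0 0 0.072 0 0; 0 0 0.108 0 0; 0 0 0.144 0 0; 0 0 0.18 0 0; 0 0 0.21 0 0; 0 0 0.21 0 0; 0 0 0.21 0 0'|tail -5;  python3 go.py 0.5157 0.220 0.1095 1.763
```

```text
eef_pos: [0.5481, 0.2269, 0.1093]
tool_rot: [0.636, 0.772, -0.0, -0.0]
ft_force: [-0.3, 0.3, -1.9]
grip_width: 0.0234
grasp_force: 59.5
eef_pos: [0.5785, 0.2328, 0.1092]
tool_rot: [0.636, 0.772, -0.0, -0.0]
ft_force: [-0.6, -0.5, -2.7]
grip_width: 0.0233
grasp_force: 59.5
at [0.5785 0.2328 0.1092] ang 1.7642 tilt [-4.e-04 -1.e-04 -1.e+00] clk 10.15 w 0.023294445214936278 F [-0.6 -0.5 -2.7]
units [-0.0035 -0.4273 -0.0018] turn 0.0004
```

```bash
python3 -m creep '0 0 -0.06 0 0; 0 0 -0.12 0 0; 0 0 -0.18 0 0; 0 0 -0.24 0 0; 0 0 -0.3 0 0; 0 0 -0.36 0 0; 0 0 -0.427 0 0; 0 0 -0.465 0 0; 0 0 -0.5 0 0; 0 0 -0.535 0 0; 0 0 -0.57 0 0; 0 0 -0.61 0 0' | tail -5
python3 -m creep '0 0 -0.036 0 0; 0 0 -0.072 0 0; 0 0 -0.108 0 0; 0 0 -0.144 0 0; 0 0 -0.18 0 0; 0 0 -0.216 0 0; 0 0 -0.25 0 0; 0 0 -0.25 0 0; 0 0 -0.25 0 0' | tail -5;  python3 go.py 0.5157 0.220 0.1095 1.763
python3 - <<'E'
from h import *
im=camera("top");a=camera("side")
cv2.imwrite("pics/c.png",np.hstack([cv2.resize(im[200:340,200:360],(400,350)),cv2.resize(a[230:350,260:397],(400,350))])[:,:,::-1])
E
```

```text
eef_pos: [0.4886, 0.2153, 0.1093]
tool_rot: [0.636, 0.772, 0.0, 0.0]
ft_force: [-0.8, -0.8, -3.2]
grip_width: 0.0233
grasp_force: 59.6
eef_pos: [0.4523, 0.2082, 0.1094]
tool_rot: [0.636, 0.772, 0.0, 0.0]
ft_force: [-0.6, 0.1, -1.9]
grip_width: 0.0231
grasp_force: 59.6
at [0.4523 0.2082 0.1094] ang 1.7642 tilt [ 5.e-04  2.e-04 -1.e+00] clk 12.775 w 0.023117313071772245 F [-0.6  0.1 -1.9]
units [-3.8e-03  4.3e-01 -4.0e-04] turn 0.0004
```

View pics/c.png

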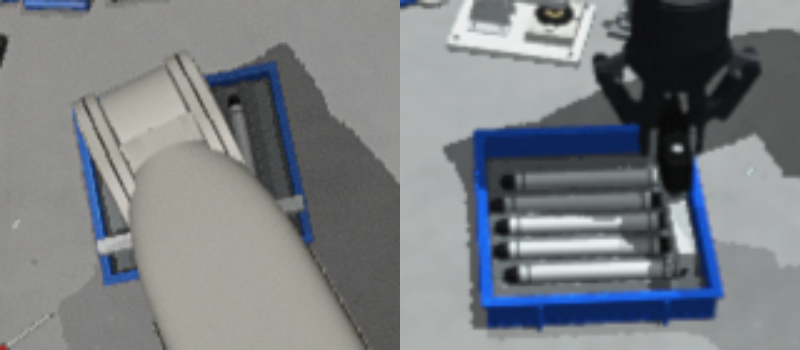

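The side crop shows all five tubes parallel, one per groove, at crop rows 180 to 272. I'll comb back to the middle, lift, and move toward the stand.

```bash
python3 -m creep '0 0 0.06 0 0; 0 0 0.12 0 0; 0 0 0.18 0 0; 0 0 0.24 0 0; 0 0 0.3 0 0; 0 0 0.36 0 0; 0 0 0.4 0 0; 0 0 0.43 0 0; 0 0 0.43 0 0; 0 0 0.43 -0.1 0; 0 0 0.43 -0.3 0; 0 0 0.43 -0.62 0' | tail -5
python3 -m creep '0 0 0 0 0; 0 -0.25 0 0 0; 0 -0.5 0 0 0; 0 -0.75 0 0 0; 0 -1 0 0 0; 0 -1 0 0 0; 0 -1 0 0 0' | tail -5;  python3 go.py 0.4662 -0.1589 0.202 1.3347
python3 - <<'E'
from h import *
im=camera("top");a=camera("side")
cv2.imwrite("pics/d.png",np.hstack([cv2.resize(im[215:325,215:340],(400,350)),cv2.resize(a[250:350,270:385],(400,350))])[:,:,::-1])
E
```

```text
eef_pos: [0.514, 0.22, 0.2027]
tool_rot: [0.635, 0.772, -0.002, -0.001]
ft_force: [1.0, -0.5, -3.1]
grip_width: 0.0234
grasp_force: 59.4
eef_pos: [0.5436, 0.0735, 0.2019]
tool_rot: [0.636, 0.772, -0.0, -0.001]
ft_force: [-0.5, 0.4, -3.6]
grip_width: 0.0234
grasp_force: 59.6
at [0.5436 0.0735 0.2019] ang 1.764 tilt [-1.1e-03  4.0e-04 -1.0e+00] clk 15.25 w 0.02341813472967282 F [-0.5  0.4 -3.6]
units [-1.4211e+00 -8.0410e-01 -5.0000e-04] turn 0.1367
```

View pics/d.png

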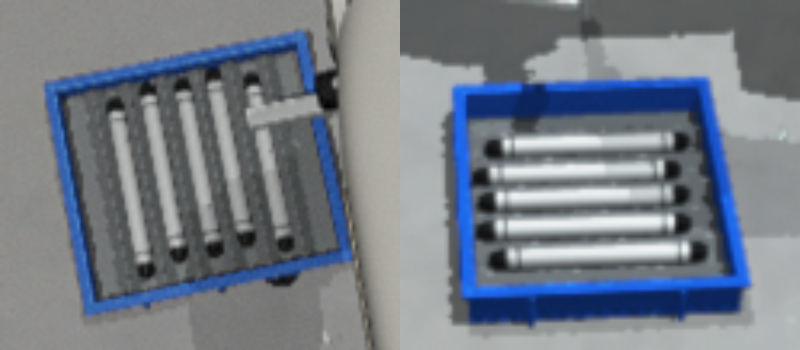

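Both crops show five parallel tubes, each in its own groove. Now back to the stand, pulling toward the base first so the rake stays clear of the toggle clamp.

```bash
python3 -m creep '0 0 -0.25 0 0; 0 0 -0.5 0 0; 0 -0.2 -0.75 0 0.03; 0 -0.45 -0.8 0 0.06; 0 -0.7 -0.8 0 0.09; 0 -0.95 -0.8 0 0.12; 0 -1 -0.8 0 0.137; 0 -1 -0.8 0 0.137; 0 -1 -0.8 0 0.137' | tail -5;  python3 go.py 0.4662 -0.1589 0.202 1.3347
python3 - <<'E'
from h import *
camera("side");camera("top")
for c in("side","top"):
    print(c,[(np.round(d["at"],3).tolist(),round(d["conf"],2)) for d in spot_point("tube_0",c)[:6]])
E
```

```text
eef_pos: [0.4552, -0.096, 0.2023]
tool_rot: [0.785, 0.619, 0.0, -0.0]
ft_force: [-0.2, -0.2, -3.2]
grip_width: 0.0233
grasp_force: 60.2
at [ 0.4552 -0.096   0.2023] ang 1.3361 tilt [-3.e-04  4.e-04 -1.e+00] clk 16.475 w 0.023340741959316055 F [-0.2 -0.2 -3.2]
units [-0.3908  0.1691  0.0015] turn 0.0004
side [([0.526, 0.164, 0.013], 0.84), ([0.503, 0.275, 0.011], 0.79), ([0.517, 0.245, 0.01], 0.59), ([0.529, 0.194, 0.011], 0.56)]
top [([0.502, 0.273, 0.012], 0.85), ([0.52, 0.218, 0.014], 0.78), ([0.53, 0.192, 0.014], 0.69), ([0.519, 0.248, 0.014], 0.58), ([0.522, 0.162, 0.012], 0.55)]
```

All five tubes are down, with axes at about 13 mm. Now parking.

```bash
python3 -m creep '0 -0.2 0.09 0 0; 0 -0.392 0.169 0 0.0004; 0 -0.392 0.169 0 0.0004; 0 -0.392 0.169 0 0.0004' | tail -5;  python3 go.py 0.4664 -0.1591 0.113 1.3347
```

```text
eef_pos: [0.4659, -0.1596, 0.2021]
tool_rot: [0.786, 0.618, -0.0, -0.0]
ft_force: [0.8, 0.2, -3.5]
grip_width: 0.0235
grasp_force: 60.3
at [ 0.4659 -0.1596  0.2021] ang 1.3328 tilt [-6.e-04  7.e-04 -1.e+00] clk 17.175 w 0.023533911209970265 F [ 0.8  0.2 -3.5]
units [0.0037 0.0032 0.5941] turn -0.0006
```

```bash
python3 -m creep '0 0.003 0.002 0.15 0; 0 0.003 0.002 0.3 0; 0 0.003 0.002 0.4 0; 0 0.003 0.002 0.48 0; 0 0.003 0.002 0.53 0; 0 0.003 0.002 0.56 0; 0 0.003 0.002 0.585 0; 0 0.003 0.002 0.592 0; 0 0.003 0.002 0.592 0' | tail -5;  python3 go.py 0.4664 -0.1591 0.113 1.3347
```

```text
eef_pos: [0.4663, -0.1598, 0.1136]
tool_rot: [0.786, 0.618, -0.0, -0.0]
ft_force: [-0.9, 0.5, -3.7]
grip_width: 0.0233
grasp_force: 60.2
at [ 0.4663 -0.1598  0.1136] ang 1.3323 tilt [-3.e-04  0.e+00 -1.e+00] clk 18.3 w 0.02327977477054922 F [-0.9  0.5 -3.7]
units [ 0.0044 -0.0006  0.0038] turn -0.0008
```

```bash
python3 -m creep '0 0 0 0.006 0; 0 0 0 0.008 0; 0 0 0 0.008 0' | tail -5; python3 go.py 0.4664 -0.1591 0.113 1.3347
```

```text
eef_pos: [0.4664, -0.1597, 0.1131]
tool_rot: [0.786, 0.618, 0.0, 0.0]
ft_force: [-3.6, 1.8, 4.6]
grip_width: 0.0234
grasp_force: 61.3
at [ 0.4664 -0.1597  0.1131] ang 1.3325 tilt [ 2.e-04 -2.e-04 -1.e+00] clk 18.675 w 0.023422513847090227 F [-3.6  1.8  4.6]
units [ 0.0041 -0.0007  0.0009] turn -0.0007
```

Seated: the force now reads upward, as it did at the first grasp. Releasing and retreating upward.

```bash
python3 -m creep '0.3 0 0 0 0; 0.7 0 0 0 0; 1 0 0 0 0; 1 0 0 0 0; 1 0 0 0 0; 1 0 0 -0.15 0; 1 0 0 -0.4 0; 1 0 0 -0.8 0; 1 0 0 -0.9 0; 1 0 0 -0.9 0' | tail -5
python3 -m creep '1 -0.3 0 0 0; 1 -0.6 -0.3 0 0; 1 -0.9 -0.6 0 0; 1 -1 -0.9 0 0; 1 -1 -1 0 0; 1 -1 -1 0 0; 1 -1 -1 0 0' | tail -5
python3 - <<'E'
from fit import *
im=camera("top");a=camera("side")
print([(np.round(d["at"],4),round(d["conf"],2)) for c in("top","side") for d in spot_point("rake",c)[:1]+spot_point("rake_grip",c)[:1]])
m=cut_out("rake","top")[0]["pixels"].astype(np.float32); print(fit(RAKE,{"top":m},[.465,-.16,-.2],.022))
cv2.imwrite("pics/e.png",np.hstack([cv2.resize(im[140:330,215:490],(435,300)),cv2.resize(a[170:350,220:390],(330,300))])[:,:,::-1])
E
```

```text
eef_pos: [0.4672, -0.1599, 0.2482]
tool_rot: [0.786, 0.618, 0.001, 0.001]
ft_force: [-1.2, 0.9, 0.3]
grip_width: 0.0854
grasp_force: 0.0
eef_pos: [0.2863, -0.27, 0.2468]
tool_rot: [0.786, 0.619, 0.0, -0.0]
ft_force: [0.4, 0.5, 0.6]
grip_width: 0.0851
grasp_force: 0.0
[(array([ 0.4639, -0.1587,  0.0223]), 0.77), (array([ 0.464 , -0.1612,  0.1136]), 0.94), (array([ 0.4674, -0.1623,  0.0245]), 0.68), (array([ 0.4656, -0.1591,  0.1122]), 0.91)]
(array([ 0.46774152, -0.1604962 , -0.24179718]), 0.022, np.float64(0.08373995125293732))
```

View pics/e.png

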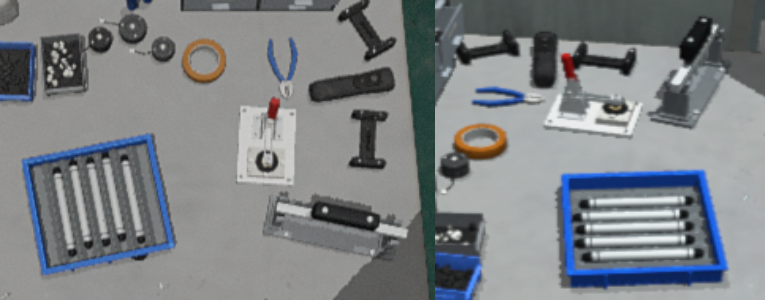

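The rake is back in its stand at crop (345,215), at its first-measured pose to within 2 mm. The five tubes lie straight in the tray at (100,205), and the other things look undisturbed.

```bash
python3 -c "
from workcell import ticket; print(ticket.job_done())"
```

```text
the job is handed in; nothing more can be done
None
```

I handed the job in: the five tubes lie straight, each down in its own groove, the rake hangs back in its stand, and the other things on the bench look undisturbed in the last pictures.

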